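Draw the feedthrough from its inclined socket and hold it level for inspection

ROBOT

A 7-joint arm with a two-finger parallel gripper is mounted at the origin on a cart in front of the work surface, level with it; the furniture and walls round the work are solid. World frame = base frame: x ahead of the robot, y to its left, z up, the work surface at z = 0. Lengths are in m, angles in rad, forces in N, time in s.
With the tool pointing down it reaches from about 0.425 to 0.925 m from the base axis. Payload 6.8 kg.
Tool frame: the origin (TCP) lies at the very end of the fingers, on their centre line; the grasp point (between the pads) lies grip_point_offset behind it (grip_point_offset is the distance from the TCP to the grasp point, in m); z points along the fingers, y is the direction in which the jaws open and shut (so a half turn about z gives the same grasp; the last joint's range is limited). The gripper opens to 85 mm and grips with 20 to 120 N. Pads are 22 mm wide; open, the fingers measure 114 mm over their backs; the gripper's body (76 mm by 85 mm) begins 54 mm behind the grasp point. The pads swing forward as they close: fully open they stand 13 mm farther back than shut.
Start: joints at [1.146, 0.477, 0.022, 1.555, -0.011, 1.109, -0.083], TCP at [0.21, -0.641, 0.231] pointing down, gripper open.
Joint ranges: [-2.96, 2.96], [-0.34, 2.1], [-1.41, 1.46], [0.24, 2.44], [-1.37, 4.51], [0.17, 1.92], [-2.96, 2.96]. Speed limits (rad/s): [2.39, 2.39, 3.14, 3.14, 3.14, 3.14, 3.14].

INTERFACE

Orientations are given as [roll, pitch, yaw] about the fixed x, y, z axes, in that order (R = Rz(yaw) Ry(pitch) Rx(roll)).
In Python, from rig import sense, camera, hand_in, boxes_of, silhouettes, grip_point_offset gives the robot as it stands. The module is installed in compiled form; this text tells all that it offers.
- The arm moves only by the tool step_arm, never from a script. Its arguments are lists of equal length, an entry for each row: "gripper": the closure, from -1 (fully open) to 1 (shut); "dp": the shift along the tool's x, y, z in m, a list of three; "dr": the turn, a rotation vector about the tool's x, y, z in degrees, a list of three. A call has 1 to 12 rows; each row is the pose to reach, as a shift and turn from the pose measured when the call began, along the tool's axes at that moment; what a row does not reach only later rows make up. A row lasts 1/10 s, in which the tool goes at most 50 mm and 8.59 degrees, less where a joint would pass 70% of its speed; a pose out of reach is approached as far as the arm can. A call with a gripper value outside its range is refused whole. The fingers move at their own pace and stop on an object; "newtons" is the grip in N (left out, the last holds). Time passes only in rows, so rows that repeat a pose let the fingers close. It gives the time, the measured TCP pose, the force and the opening at its end, in the units of the state.
- sense(): the state, without advancing time (a new reading comes with each control period).
- camera(name): name is "side" or "top"; returns a dict with "pixels" (480x640x3 uint8, red, green, blue), "depth" (480x640 float32, m along the optical axis (not along the pixel's ray), 0 where there is no reading), "fx", "fy", "cx", "cy" (pixels), "xyz" and "rotation" of the camera in the world. Camera axes: x right, y down, z forward; pixel columns grow to the right and rows downward; lengths in m; the calibration is good to about 2 mm. A picture is of the moment at which its call begins.
- hand_in(): hands the job in, once; it reports no verdict.
Trained networks look in a picture, given as the dict that the camera call returned (one of the last four; its "shot" number tells which), for a name from the list of things; names that differ only in an ending like _2 or _b are one class to them, and where a whole thing is asked for, a point or a joint stands for the part that bears it (a point fixed in the world has none). Each returns a list of dicts, best first, with "score" (0 to 1); they miss things now and then, are a little off and sometimes report something else, mostly with a low value. They report only what shows in the picture. A call takes as long as a camera call. They do not tell look-alikes from the thing itself.
- boxes_of(picture, thing): "location" ([column, row] in pixels, amid what is visible of it).
- silhouettes(picture, thing): "region" (480x640 bool, what is visible of it) and "location" ([column, row] in pixels, amid what is visible of it).
The state is a dict: "clock": time; "qpos": joint angles; "qd": joint speeds; "joint_efforts": joint torques, N m; "ee_pos": TCP position; "eef_rot": TCP orientation; "wrist_force": force on the tool from outside, world axes, zero at the start; "torque": the same for the moment, N m; "width": finger opening in m.
Only numpy, scipy, OpenCV 4.12 (cv2) and the standard library are available. Lean on these libraries where they do the work, as an engineer would, in place of code of your own. Each camera call takes 0.05 s, during which the arm holds its last target. There are 200 camera calls.

TASK

I want to inspect the vacuum feedthrough for bent pins: draw it out of its inclined socket, turn it until it lies level in the gripper, and hold it still about 15 cm above the middle of the foam pad. Finish while still holding it there; do not set it down or drop it on the way, and leave the loose ring, cap and clamp where they are.

Things in the scene. Friction and masses are not known exactly. Their poses are not given: they have to be found in the camera images.
- holder: Fixed inclined socket: dark foot plate 74 x 84 x 8 mm (x, y, z) with four 5 mm screw heads, carrying an aluminium tube, 35 mm outside, 27 mm bore, 31 mm long. Origin: centre of the plate's underside, on the bench; z up. The tube rises at 45 degrees towards the holder's own -x, which faces the robot (within 0.4 rad of world -x). Upper edge of its mouth 56 mm above the bench. Left or right of the bench's middle.
- socket_floor (a point): Centre of the flat floor inside the holder's tube, 26 mm below the mouth measured along the tube; 26 mm above the bench. Axes as the holder's.
- feedthrough: Loose round vacuum feedthrough, 96 mm long, 0.13 to 0.21 kg. Origin: centre of its foot end; z axis along it to the pins. Steel shank (grips as 24 mm thick, looks waisted) from 0 to 62 mm, brass head 21 mm thick to 82 mm, three thin brass pins to 96 mm. Foot first 26 mm deep in the holder's tube with 1.5 mm play, pins up, leaning to the robot at about 45 degrees. Slides out along its own axis.
- feedthrough_mid (a point): Middle of the feedthrough's length, on its axis, 48 mm from its foot end. Axes as the feedthrough's.
- foam_pad: Pale foam pad, 50 x 70 x 12 mm (x, y, z), fixed on the other side of the bench from the holder. Origin: centre of its underside; z up, top at 12 mm. Between the two sides stand fixed pieces: an XY stage and a valve up to 130 mm high (x 0.34 to 0.58 m, y 0.02 to -0.16 m) and behind them a round chamber 180 mm high (x from 0.58 m) under a microscope.
- kf_ring: Bystander: loose flanged centring ring, 41 mm across, 14 mm high, open in the middle. Origin: centre of its underside.
- window_cap: Bystander: loose flat round window cap, 61 mm across, 13 mm high, dark rim and pale top. Origin: centre of its underside.
- kf_clamp: Bystander: loose hinged metal ring clamp with a screw, 51 x 73 x 13 mm. Origin: centre of its underside.
Mind the look-alikes: they are no part of the job. What is shaped like the feedthrough but purple is not meant.

How it is judged:
On the way:
1. the feedthrough has been drawn clear of the socket in the gripper (distance between feedthrough and socket_floor above 0.04 m and contact force between feedthrough and the fingers above 0.5 N and height (world z) of feedthrough_mid above 0.065 m), for 0.1 s.
At the end, for the whole second after the job is handed in: The feedthrough is held in the fingers, level within 12 degrees, clear of the holder and still, its middle 110 to 250 mm above the bench and within 50 mm of the foam pad's centre seen from above (angle between feedthrough's own z axis and vertical between 1.36 and 1.78 rad and height (world z) of feedthrough_mid between 0.11 and 0.25 m and horizontal distance between feedthrough_mid and foam_pad below 0.05 m and contact force between feedthrough and the fingers above 0.5 N and contact force between feedthrough and holder below 0.1 N and linear speed of feedthrough below 0.03 m/s); the arm keeps its last pose, push and grip.
It fails at once if the feedthrough is laid or dropped on the bench (height (world z) of feedthrough_mid below 0.03 m).
It fails at once if the loose ring, cap or clamp is pushed from its place (over 20 mm) (distance of any of kf_ring, window_cap, kf_clamp from where it was at the start of the episode above 0.02 m).
It also fails if it takes over 43 s, if anything falls off the work surface, if the arm or the gripper's body presses on something with over 40 N, if the wrist force passes 120 N, or if a joint passes its speed limit or range.

## Working session

There is one attempt and no reset: what is moved stays moved. The work goes in short steps, Python scripts to look and compute and a tool call to move; the robot and the scene stay as the last step left them, time stands still between calls to the robot, and variables do not carry over. Pictures are saved under pics/ and viewed, about 8 in all and at most 12, crops included, and the job is handed in when it is done.

Besides the shell and the picture viewer there is one more tool, called after ">>>" as name(argument=value, ...), one argument or row to a line, values as JSON. step_arm: Moves the arm, as the interface text tells. Its arguments: {"type":"object","properties":{"gripper":{"type":"array","items":{"type":"number"}},"dp":{"type":"array","items":{"type":"array","items":{"type":"number"}}},"dr":{"type":"array","items":{"type":"array","items":{"type":"number"}}},"newtons":{"type":"number"}},"required":["gripper","dp","dr"]}

```bash
mkdir -p pics
cat > h.py <<'E'
import numpy as np, cv2
from rig import *
from scipy.spatial.transform import Rotation as R
def rot(c):
    r=np.array(c["rotation"],float)
    if r.shape==(3,3): return r
    return R.from_euler('xyz',r).as_matrix() if r.size==3 else R.from_quat(r).as_matrix()
def cloud(c):
    v,u=np.mgrid[:480,:640]; d=c["depth"]
    p=np.stack([(u-c["cx"])/c["fx"]*d,(v-c["cy"])/c["fy"]*d,d],-1)
    return p@rot(c).T+np.array(c["xyz"])
def save(c,n): cv2.imwrite(f"pics/{n}.png",c["pixels"][:,:,::-1])
E
python3 - <<'E'
from h import *
print(sense(),grip_point_offset)
for n in("top","side"):
    c=camera(n); save(c,n+"1"); P=cloud(c); print(n,c["xyz"],c["rotation"],c["fx"])
    for t in("feedthrough","holder","foam_pad","kf_ring","window_cap","kf_clamp"):
        for s in silhouettes(c,t)[:3]:
            m=s["region"]&(c["depth"]>0); q=P[m]
            print(t,round(s["score"],2),np.round(s["location"]),m.sum(),np.median(q,0).round(3),q.min(0).round(3),q.max(0).round(3), c["pixels"][m].mean(0).round()) if m.any() else 0
E
```

```text
{'clock': 0.0, 'qpos': array([ 1.14588686,  0.47779969,  0.02232288,  1.55647125, -0.01147119,
        1.10932116, -0.08311924]), 'qd': array([ 7.22827962e-05,  1.16318493e-03, -4.03657619e-04,  1.12129154e-03,
       -5.97675192e-04, -3.28445055e-04, -9.37880727e-04]), 'joint_efforts': array([-7.56933168e-04, -5.96438742e+01,  1.60780393e+00, -2.81191939e+01,
        1.24926565e-02,  9.35811287e-03, -3.12930081e-05]), 'ee_pos': array([ 0.21008315, -0.64083278,  0.23031733]), 'eef_rot': array([-3.13972792e+00,  1.57697330e-04,  3.16839592e-01]), 'wrist_force': array([ 0.4090511 , -1.22315094,  0.20100843]), 'torque': array([ 0.02665674, -0.02291221,  0.05458844]), 'width': 0.0850620068529634} 0.0187
top [ 0.41746455 -0.02130356  1.05571233] [-3.03010964 -0.01574439 -1.59646445] 487.2795085224626
feedthrough 0.97 [225. 295.] 375 [0.427 0.174 0.021] [0.39  0.14  0.003] [0.459 0.204 0.027] [141.  71. 163.]
feedthrough 0.54 [153. 283.] 339 [0.454 0.305 0.067] [ 0.426  0.292 -0.004] [0.483 0.351 0.092] [194. 183. 156.]
holder 0.89 [168. 268.] 1222 [0.482 0.29  0.008] [ 0.436  0.254 -0.006
[... 1003 characters left out ...]
0.325 0.097] [188. 180. 163.]
holder 0.89 [376. 374.] 1384 [0.487 0.318 0.009] [ 0.439  0.247 -0.003] [0.525 0.354 0.058] [126. 126. 128.]
foam_pad 0.56 [353. 194.] 105 [ 0.489 -0.323  0.012] [ 0.462 -0.351  0.006] [ 0.506 -0.295  0.017] [231. 228. 218.]
kf_ring 0.79 [394. 284.] 194 [0.425 0.059 0.011] [ 0.408  0.033 -0.002] [0.443 0.075 0.018] [170. 167. 161.]
kf_ring 0.57 [353. 196.] 171 [ 0.488 -0.321  0.012] [ 0.456 -0.351  0.001] [ 0.509 -0.128  0.116] [220. 218. 208.]
window_cap 0.68 [351. 292.] 511 [0.515 0.063 0.011] [ 0.482  0.026 -0.003] [0.545 0.089 0.017] [160. 158. 150.]
kf_clamp 0.7 [378. 377.] 1430 [0.486 0.317 0.009] [ 0.438  0.244 -0.003] [0.525 0.354 0.058] [127. 127. 129.]
```

View pics/top1.png

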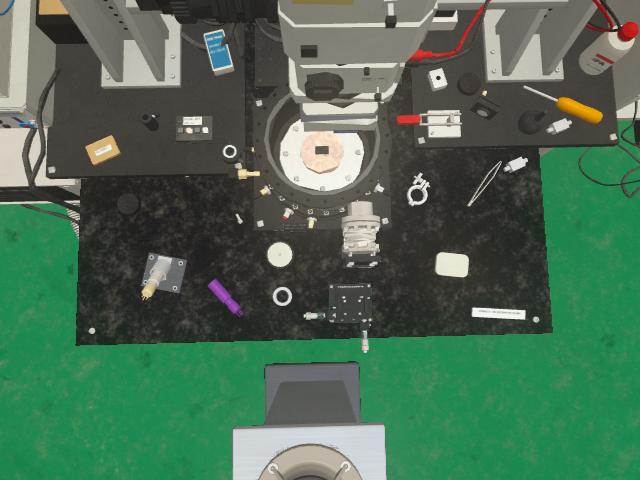

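View pics/side1.png

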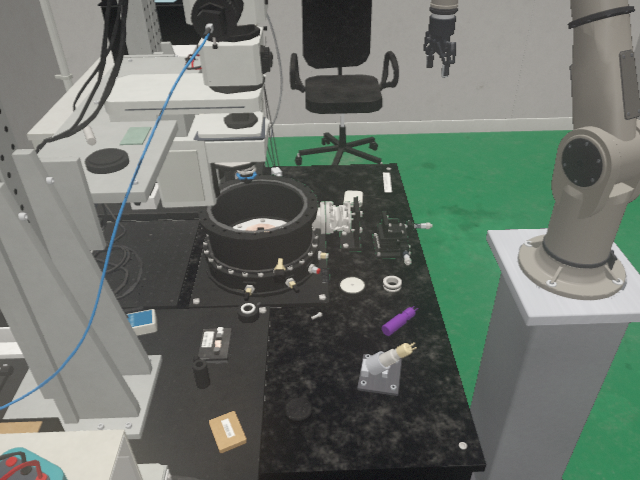

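Top view: the real feedthrough (pins near (146,296)) is in the holder at about (163,273), the purple look-alike is at (225,295), and the pad is at (452,264). Next I fit the axis and check the transit corridor for obstacles.

```bash
cat > fit.py <<'E'
from h import *
from scipy.optimize import least_squares
pts=[];cols=[];al=[]
for i,n in enumerate(("top","side")):
    c=camera(n);P=cloud(c);q=P.reshape(-1,3);col=c["pixels"].reshape(-1,3);d=c["depth"].ravel()>0
    al.append(q[d])
    m=d&(abs(q[:,0]-.47)<.08)&(abs(q[:,1]-.31)<.07)&(q[:,2]>.02)&(q[:,2]<.12)
    pts.append(q[m]);
    pl=d&(abs(q[:,0]-.48)<.08)&(abs(q[:,1]-.305)<.08)&(q[:,2]<.02)&(col.mean(1)>70)&(q[:,2]>-.005)
    r=cv2.minAreaRect(q[pl][:,:2].astype(np.float32)); print(n,"plate",r, m.sum())
    f=d&(abs(q[:,0]-.48)<.06)&(abs(q[:,1]+.315)<.07)&(q[:,2]>.006)&(col.mean(1)>150)
    print("foam",cv2.minAreaRect(q[f][:,:2].astype(np.float32)),np.median(q[f],0))
def res(p,X):
    a=np.array([-np.cos(p[2])*np.cos(p[3]),-np.sin(p[2])*np.cos(p[3]),np.sin(p[3])])
    v=X-np.array([p[0],p[1],.026]); s=v@a; r=np.linalg.norm(v-s[:,None]*a,axis=1)
    R_=np.where(s<26e-3,.0175,np.where(s<62e-3,.012,.0105))
    e=(r-R_); k=(s>.002)&(s<.083); return np.where(k,e,0.003)*1e3
for X in pts+[np.vstack(pts)]:
    best=min((least_squares(res,[x,y,w,.785],args=(X,),loss='soft_l1',bounds=([.4,.2,-.6,.6],[.6,.4,.6,.95]),diff_step=1e-3) for x in(.48,.5) for y in(.29,.305,.32) for w in(-.2,0,.2,.4)),key=lambda r:r.cost)
    print(best.x.round(4),best.cost/len(X))
A=np.vstack(al); 
for z0,z1 in((.1,.2),(.2,.3),(.3,.4),(.4,.6)):
    for y in np.arange(-.4,.4,.1):
        k=(A[:,2]>z0)&(A[:,2]<z1)&(A[:,1]>y)&(A[:,1]<y+.1)&(A[:,0]>.3)&(A[:,0]<1)
        if k.sum()>5: print(z0,round(y,1),"min x",np.percentile(A[k,0],1).round(3),k.sum())
E
python3 fit.py
```

```text
top plate ((0.4752819538116455, 0.31663164496421814), (0.09534162282943726, 0.13072410225868225), 10.775672912597656) 612
foam ((0.4802095293998718, -0.316859632730484), (0.07084594666957855, 0.04986819997429848), 82.24669647216797) [ 0.48021554 -0.31633001  0.01113221]
side plate ((0.47195738554000854, 0.28659728169441223), (0.17947052419185638, 0.10300309211015701), 55.29285430908203) 796
foam ((0.4847123622894287, -0.3141803741455078), (0.06998663395643234, 0.047299232333898544), 85.58897399902344) [ 0.4872705  -0.32194351  0.01215126]
[ 0.4899  0.3008 -0.2115  0.7508] 1.3280193785328431
[ 0.4928  0.3011 -0.215   0.7625] 1.223793731649254
[ 0.4906  0.3013 -0.2208  0.7718] 1.3980655167712863
0.1 -0.2 min x 0.486 5128
0.1 -0.1 min x 0.484 2695
0.1 -0.0 min x 0.598 6293
0.1 0.1 min x 0.652 449
0.1 0.2 min x 0.903 702
0.1 0.3 min x 0.902 3575
0.2 -0.2 min x 0.684 48
0.2 -0.1 min x 0.684 1435
0.2 -0.0 min x 0.805 1891
0.2 0.2 min x 0.918 326
0.2 0.3 min x 0.918 2931
0.3 -0.4 min x 0.847 1308
0.3 -0.3 min x 0.824 780
0.3 -0.2 min x 0.68 540
0.3 -0.1 min x 0.675 6015
0.3 -0.0 min x 0.805 2623
0.3 0.1 min x 0.851 2236
0.3 0.2 min x 0.849 3318
0.3 0.3 min x 0.937 2785
0.4 -0.3 min x 0.714 397
0.4 -0.2 min x 0.665 2855
0.4 -0.1 min x 0.661 10560
0.4 -0.0 min x 0.676 6156
0.4 0.1 min x 0.7 1567
0.4 0.2 min x 0.735 1476
0.4 0.3 min x 0.78 3457
```

>>> step_arm(
  gripper=[-1, -1, -1, -1],
  dp=[
    [0, 0, -0.05],
    [0, 0, -0.1],
    [0, 0, -0.12],
    [0, 0, -0.12],
  ],
  dr=[
    [0, 0, 0],
    [0, 0, 0],
    [0, 0, 0],
    [0, 0, 0],
  ],
)

```text
clock: 1.2
ee_pos: [0.2109, -0.6431, 0.3562]
eef_rot: [3.134, -0.001, 0.317]
wrist_force: [0.1, -0.7, 0.3]
width: 0.0857
```

```bash
cat >> h.py <<'E'
F=np.array([.4906,.3012,.026]); W=-.217; T=.77
HH=np.array([-np.cos(W),-np.sin(W),0]); AX=HH*np.cos(T)+np.array([0,0,np.sin(T)])
def tool(yaw,tilt):  # tool x horizontal dir yaw, z leaning tilt towards tool +x from down
    h=np.array([np.cos(yaw),np.sin(yaw),0]); z=np.sin(tilt)*h+np.array([0,0,-np.cos(tilt)])
    y=np.array([np.sin(yaw),-np.cos(yaw),0]); return np.stack([np.cross(y,z),y,z],1)
def rows(ps,Rs,cur=None):  # TCP waypoints from current or given pose
    s=sense(); p0,R0=cur or (s["ee_pos"],R.from_euler('xyz',s["eef_rot"]).as_matrix())
    for p,r in zip(ps,Rs):
        print("dp",(R0.T@(np.array(p)-p0)).round(4).tolist(),"dr",np.degrees(R.from_matrix(R0.T@r).as_rotvec()).round(1).tolist())
E
python3 - <<'E'
from h import *
s=sense();print(s["ee_pos"],s["qpos"].round(2))
A=[.5,-.3,.35];B=[.5,.05,.35]
rows([A],[tool(1.15,0)])
rows([B],[tool(2.0,0)],(np.array(A),tool(1.15,0)))
E
```

```text
[ 0.21085208 -0.64313518  0.35623902] [ 1.14  0.4   0.03  1.39 -0.01  1.34 -0.08]
dp [0.3816, -0.2361, 0.0046] dr [0.5, 0.2, -47.8]
dp [0.3195, -0.143, 0.0] dr [0.0, 0.0, -48.7]
```

>>> step_arm(
  gripper=[-1, -1, -1, -1, -1, -1, -1, -1, -1, -1, -1, -1],
  dp=[
    [0.038, -0.023, 0],
    [0.076, -0.046, 0],
    [0.115, -0.07, 0],
    [0.153, -0.094, 0],
    [0.191, -0.118, 0],
    [0.229, -0.142, 0],
    [0.267, -0.165, 0],
    [0.305, -0.189, 0],
    [0.343, -0.212, 0],
    [0.382, -0.236, 0],
    [0.382, -0.236, 0],
    [0.382, -0.236, 0],
  ],
  dr=[
    [0, 0, -4],
    [0, 0, -9],
    [0, 0, -14],
    [0, 0, -19],
    [0, 0, -24],
    [0, 0, -29],
    [0, 0, -34],
    [0, 0, -39],
    [0, 0, -43],
    [0, 0, -48],
    [0, 0, -48],
    [0, 0, -48],
  ],
)

```text
clock: 2.4
ee_pos: [0.5006, -0.2987, 0.3534]
eef_rot: [3.138, 0.005, 1.157]
wrist_force: [-0.8, -0.5, 0.1]
width: 0.0856
```

>>> step_arm(
  gripper=[-1, -1, -1, -1, -1, -1, -1, -1, -1, -1],
  dp=[
    [0.04, -0.018, 0],
    [0.08, -0.036, 0],
    [0.12, -0.054, 0],
    [0.16, -0.072, 0],
    [0.2, -0.09, 0],
    [0.24, -0.107, 0],
    [0.28, -0.125, 0],
    [0.32, -0.143, 0],
    [0.32, -0.143, 0],
    [0.32, -0.143, 0],
  ],
  dr=[
    [0, 0, -6],
    [0, 0, -12],
    [0, 0, -18],
    [0, 0, -24],
    [0, 0, -30],
    [0, 0, -36],
    [0, 0, -42],
    [0, 0, -48],
    [0, 0, -48],
    [0, 0, -48],
  ],
)

```text
clock: 3.4
ee_pos: [0.4982, 0.0508, 0.3506]
eef_rot: [-3.139, 0.007, 1.993]
wrist_force: [0.3, -1.0, 0.1]
width: 0.0853
```

Run:
```python
from h import *
s=sense();print(s["clock"],s["ee_pos"],s["eef_rot"],s["qpos"].round(2))
Rg=tool(np.pi+W,np.radians(20)); G=F+.052*AX; tcp=G+.0187*Rg[:,2]; pre=tcp-.11*Rg[:,2]
print(G,tcp,pre)
rows([pre],[Rg])
rows([tcp],[Rg],(pre,Rg))
```

```text
3.4 [0.49818988 0.05083142 0.35063653] [-3.13931174  0.00708485  1.99335192] [ 0.36  0.14 -0.65  1.77  0.1   1.26  0.11]
[0.45414415 0.30923748 0.06219903] [0.44789837 0.31061449 0.04462678] [0.48463826 0.30251439 0.14799297]
dp [0.2365, 0.0913, 0.2008] dr [9.0, 18.8, -52.9]
dp [-0.0, -0.0, 0.11] dr [0.0, 0.0, 0.0]
```

>>> step_arm(
  gripper=[-1, -1, -1, -1, -1, -1, -1, -1, -1, -1, -1, -1],
  dp=[
    [0.03, 0.011, 0.01],
    [0.06, 0.023, 0.03],
    [0.09, 0.034, 0.05],
    [0.118, 0.045, 0.075],
    [0.147, 0.057, 0.1],
    [0.177, 0.068, 0.13],
    [0.207, 0.08, 0.16],
    [0.2365, 0.0913, 0.185],
    [0.2365, 0.0913, 0.2008],
    [0.2365, 0.0913, 0.2008],
    [0.2365, 0.0913, 0.2008],
    [0.2365, 0.0913, 0.2008],
  ],
  dr=[
    [1.0, 2.4, -6.6],
    [2.2, 4.7, -13],
    [3.3, 7, -20],
    [4.5, 9.4, -26.5],
    [5.6, 11.7, -33],
    [6.7, 14, -39.7],
    [7.9, 16.4, -46],
    [9, 18.8, -52.9],
    [9, 18.8, -52.9],
    [9, 18.8, -52.9],
    [9, 18.8, -52.9],
    [9, 18.8, -52.9],
  ],
)

```text
clock: 4.6
ee_pos: [0.4861, 0.3009, 0.1493]
eef_rot: [-3.141, -0.346, 2.922]
wrist_force: [0.0, 0.1, 1.2]
width: 0.0856
```

Run:
```python
from h import *
s=sense();print(s["clock"],s["ee_pos"],s["eef_rot"],s["qpos"].round(2))
Rg=tool(np.pi+W,np.radians(20)); G=F+.052*AX; tcp=G+.0187*Rg[:,2]
rows([tcp],[Rg])
a=[]
for n in("top","side"):
    c=camera(n); Rc=rot(c)
    def pj(p): q=Rc.T@(p-np.array(c["xyz"])); return int(c["fx"]*q[0]/q[2]+c["cx"]),int(c["fy"]*q[1]/q[2]+c["cy"])
    im=c["pixels"][:,:,::-1].copy(); u,v=pj(G); cr=im[v-70:v+70,u-90:u+90]
    im2=cv2.resize(cr,None,fx=4,fy=4,interpolation=cv2.INTER_CUBIC)
    for p in(F,F+.026*AX,G,F+.062*AX,F+.096*AX,tcp): w=pj(p); cv2.circle(im2,((w[0]-u+90)*4,(w[1]-v+70)*4),3,(0,0,255),-1)
    a.append(im2[:, 120:520])
cv2.imwrite("pics/pre.png",np.hstack(a))
```

```text
4.6 [0.48608709 0.30088265 0.14926041] [-3.14120206 -0.34555399  2.92151198] [ 0.03  0.69 -0.83  1.65  0.23  1.21  0.53]
dp [0.0016, 0.0012, 0.1118] dr [0.0, 0.2, -0.2]
```

View pics/pre.png

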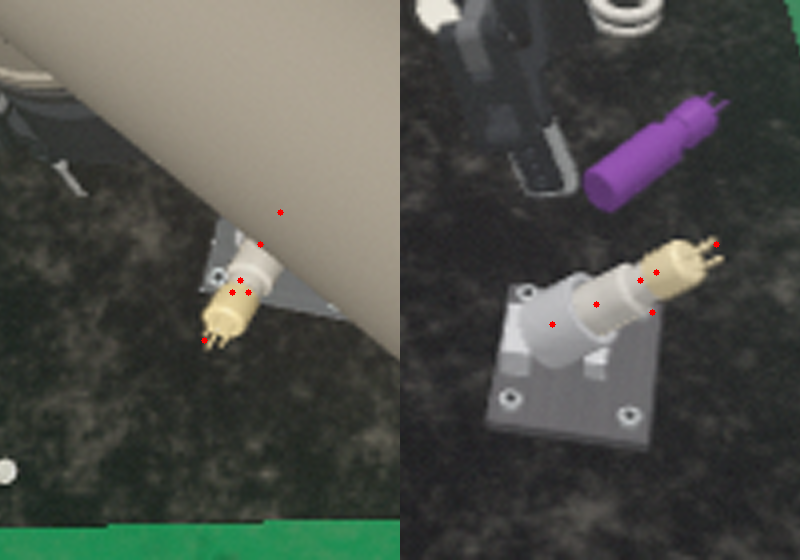

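Axis projections agree with the pictures in both views to within 1–2 mm: side view axis from (552,324) to (716,244), and the gripper standing clear above at (540,170). I'll descend along the tool axis.

>>> step_arm(
  gripper=[-1, -1, -1, -1, -1, -1, -1, -1, -1],
  dp=[
    [0.001, 0.001, 0.02],
    [0.0016, 0.002, 0.04],
    [0.0016, 0.002, 0.06],
    [0.0016, 0.002, 0.075],
    [0.0016, 0.002, 0.09],
    [0.0016, 0.002, 0.1],
    [0.0016, 0.002, 0.11],
    [0.0016, 0.002, 0.112],
    [0.0016, 0.002, 0.112],
  ],
  dr=[
    [0, 0, 0],
    [0, 0, 0],
    [0, 0, 0],
    [0, 0, 0],
    [0, 0, 0],
    [0, 0, 0],
    [0, 0, 0],
    [0, 0, 0],
    [0, 0, 0],
  ],
)

```text
clock: 5.6
ee_pos: [0.4477, 0.3122, 0.0445]
eef_rot: [3.141, -0.346, 2.923]
wrist_force: [0.9, -0.0, 0.7]
width: 0.0855
```

Run:
```python
from h import *
s=sense();print(s["ee_pos"],s["eef_rot"],s["wrist_force"],s["width"])
c=camera("side"); cv2.imwrite("pics/down.png",cv2.resize(c["pixels"][290:420,300:480,::-1],None,fx=4,fy=4,interpolation=cv2.INTER_CUBIC))
```

```text
[0.44767547 0.31215194 0.04447332] [ 3.14140622 -0.34571448  2.92307883] [ 0.85068444 -0.03451845  0.72993425] 0.08546257849772135
```

View pics/down.png

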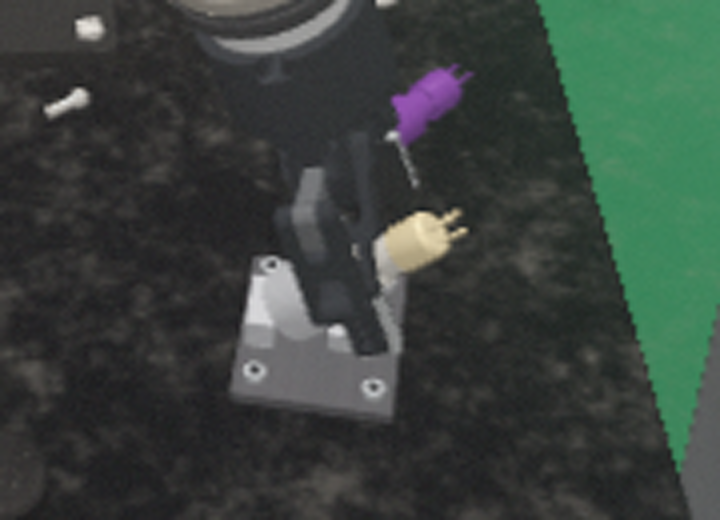

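The near finger lies beside the shank at about (360,300), between the tube mouth and the brass head at (420,240). I'll correct 2.5 mm sideways and close.

>>> step_arm(
  gripper=[-1, 0, 0.3, 0.6, 1, 1, 1, 1, 1, 1],
  dp=[
    [0, -0.0025, 0],
    [0, -0.0025, 0],
    [0, -0.0025, 0],
    [0, -0.0025, 0],
    [0, -0.0025, 0],
    [0, -0.0025, 0],
    [0, -0.0025, 0],
    [0, -0.0025, 0],
    [0, -0.0025, 0],
    [0, -0.0025, 0],
  ],
  dr=[
    [0, 0, 0],
    [0, 0, 0],
    [0, 0, 0],
    [0, 0, 0],
    [0, 0, 0],
    [0, 0, 0],
    [0, 0, 0],
    [0, 0, 0],
    [0, 0, 0],
    [0, 0, 0],
  ],
  newtons=50,
)

```text
clock: 6.65
ee_pos: [0.4475, 0.3099, 0.045]
eef_rot: [3.141, -0.345, 2.923]
wrist_force: [-0.5, -0.8, 3.6]
width: 0.0222
```

Run:
```python
from h import *
s=sense();print(s["ee_pos"],s["eef_rot"],s["wrist_force"],s["width"])
r=R.from_euler('xyz',s["eef_rot"]).as_matrix(); print("axis in tool",r.T@AX, "tool y",r[:,1])
```

```text
[0.44745571 0.30993739 0.04495179] [ 3.14085148 -0.34523039  2.9231354 ] [-0.47472262 -0.77440702  3.60135232] 0.02223787281732611
axis in tool [ 9.11132987e-01 -7.40730266e-04 -4.12111794e-01] tool y [2.16968601e-01 9.76178334e-01 6.97441274e-04]
```

>>> step_arm(
  gripper=[1, 1, 1, 1, 1, 1],
  dp=[
    [0.0027, 0, -0.0013],
    [0.0054, 0, -0.0025],
    [0.0082, 0, -0.0038],
    [0.0109, 0, -0.005],
    [0.0136, 0, -0.0063],
    [0.0136, 0, -0.0063],
  ],
  dr=[
    [0, 0, 0],
    [0, 0, 0],
    [0, 0, 0],
    [0, 0, 0],
    [0, 0, 0],
    [0, 0, 0],
  ],
  newtons=70,
)

```text
clock: 7.25
ee_pos: [0.4366, 0.3124, 0.0559]
eef_rot: [3.141, -0.345, 2.924]
wrist_force: [0.3, -0.5, 0.0]
width: 0.0217
```

>>> step_arm(
  gripper=[1, 1, 1, 1, 1, 1, 1, 1, 1, 1],
  dp=[
    [0.005, 0, -0.0022],
    [0.01, 0, -0.0044],
    [0.015, 0, -0.0066],
    [0.02, 0, -0.009],
    [0.025, 0, -0.0113],
    [0.03, 0, -0.0135],
    [0.035, 0, -0.0158],
    [0.04, 0, -0.025],
    [0.04, 0, -0.035],
    [0.04, 0, -0.035],
  ],
  dr=[
    [0, 0, 0],
    [0, 0, 0],
    [0, 0, 0],
    [0, 0, 0],
    [0, 0, 0],
    [0, 0, 0],
    [0, 0, 0],
    [0, 0, 0],
    [0, 0, 0],
    [0, 0, 0],
  ],
)

```text
clock: 8.25
ee_pos: [0.413, 0.3186, 0.104]
eef_rot: [3.139, -0.343, 2.923]
wrist_force: [1.2, 0.4, -1.2]
width: 0.0221
```

Run:
```python
from h import *
s=sense();print(s["ee_pos"],s["eef_rot"],s["wrist_force"],s["width"],s["qpos"].round(2))
c=camera("side"); cv2.imwrite("pics/out.png",cv2.resize(c["pixels"][280:410,320:500,::-1],None,fx=4,fy=4,interpolation=cv2.INTER_CUBIC))
```

```text
[0.4129792  0.31859997 0.10399035] [ 3.1385794  -0.34288738  2.92344953] [ 1.15084686  0.44572074 -1.24001822] 0.02209375259620362 [-0.01  0.68 -0.84  1.82  0.23  1.04  0.44]
```

View pics/out.png

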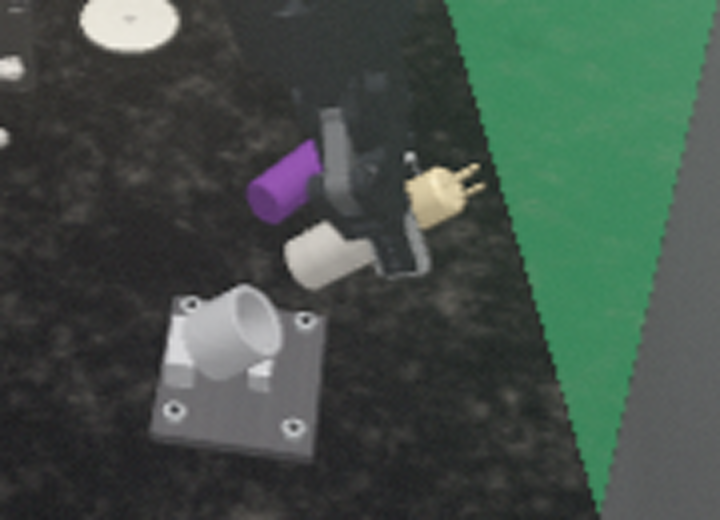

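Drawn clear: tube mouth empty at (255,320), the feedthrough is in the fingers with its foot at (310,260). Now lift, level and carry.

Run:
```python
from h import *
t=np.radians(-24.5)
L=np.array([.45,.30,.34]);B=np.array([.5,.04,.34]);A=np.array([.48,-.31,.34])
rows([L],[tool(2.92,t)])
rows([B],[tool(2.7,t)],(L,tool(2.92,t)))
rows([A],[tool(2.3,t)],(B,tool(2.7,t)))
```

```text
dp [0.0416, -0.0092, -0.2366] dr [0.1, -44.2, 0.1]
dp [-0.0964, -0.2427, 0.0439] dr [5.2, -0.0, 11.5]
dp [-0.1197, -0.325, 0.0545] dr [9.5, -0.0, 20.9]
```

>>> step_arm(
  gripper=[1, 1, 1, 1, 1, 1, 1, 1, 1, 1, 1, 1],
  dp=[
    [0.003, -0.001, -0.02],
    [0.008, -0.002, -0.045],
    [0.013, -0.003, -0.07],
    [0.017, -0.004, -0.095],
    [0.021, -0.005, -0.12],
    [0.026, -0.006, -0.145],
    [0.03, -0.007, -0.17],
    [0.034, -0.008, -0.195],
    [0.039, -0.009, -0.22],
    [0.042, -0.009, -0.237],
    [0.042, -0.009, -0.237],
    [0.042, -0.009, -0.237],
  ],
  dr=[
    [0, 0, 0],
    [0, 0, 0],
    [0, -4, 0],
    [0, -9, 0],
    [0, -14, 0],
    [0, -20, 0],
    [0, -25, 0],
    [0, -30, 0],
    [0, -35, 0],
    [0, -40, 0],
    [0, -44, 0],
    [0, -44, 0],
  ],
)

```text
clock: 9.5
ee_pos: [0.4477, 0.301, 0.3404]
eef_rot: [3.14, 0.425, 2.925]
wrist_force: [-0.7, 0.8, -1.8]
width: 0.0222
```

>>> step_arm(
  gripper=[1, 1, 1, 1, 1, 1, 1, 1, 1, 1],
  dp=[
    [-0.008, -0.02, 0.004],
    [-0.02, -0.05, 0.009],
    [-0.032, -0.081, 0.015],
    [-0.044, -0.111, 0.02],
    [-0.056, -0.142, 0.026],
    [-0.068, -0.172, 0.031],
    [-0.08, -0.202, 0.036],
    [-0.09, -0.228, 0.041],
    [-0.0964, -0.2427, 0.044],
    [-0.0964, -0.2427, 0.044],
  ],
  dr=[
    [0.4, 0, 1],
    [1, 0, 2],
    [1.7, 0, 4],
    [2.3, 0, 5],
    [3, 0, 7],
    [3.7, 0, 8],
    [4.3, 0, 9.5],
    [5, 0, 11],
    [5.2, 0, 11.5],
    [5.2, 0, 11.5],
  ],
)

```text
clock: 10.5
ee_pos: [0.4993, 0.0379, 0.3388]
eef_rot: [3.141, 0.422, 2.7]
wrist_force: [0.3, -0.4, -2.0]
width: 0.0221
```

Run:
```python
from h import *
s=sense();print(s["ee_pos"],s["eef_rot"],s["wrist_force"],s["width"],s["qpos"].round(2))
rows([np.array([.48,-.31,.34])],[tool(2.3,np.radians(-24.5))])
```

```text
[0.49927025 0.03792171 0.33881998] [3.1411946  0.42195978 2.6997713 ] [ 0.28338195 -0.42442089 -1.97271871] 0.02214991303338355 [ 0.22 -0.06 -0.59  2.04  0.35  0.88  0.58]
dp [-0.1203, -0.3228, 0.0526] dr [9.5, -0.3, 20.9]
```

>>> step_arm(
  gripper=[1, 1, 1, 1, 1, 1, 1, 1, 1, 1, 1, 1],
  dp=[
    [-0.01, -0.025, 0.004],
    [-0.021, -0.057, 0.009],
    [-0.034, -0.09, 0.015],
    [-0.046, -0.123, 0.02],
    [-0.058, -0.156, 0.025],
    [-0.07, -0.189, 0.031],
    [-0.083, -0.222, 0.036],
    [-0.095, -0.255, 0.042],
    [-0.107, -0.288, 0.047],
    [-0.116, -0.31, 0.051],
    [-0.12, -0.323, 0.053],
    [-0.12, -0.323, 0.053],
  ],
  dr=[
    [0.7, 0, 1.5],
    [1.6, 0, 3.5],
    [2.6, 0, 5.8],
    [3.5, 0, 8],
    [4.5, 0, 10],
    [5.5, 0, 12],
    [6.5, 0, 14.5],
    [7.5, 0, 16.5],
    [8.4, 0, 18.6],
    [9.2, 0, 20],
    [9.5, 0, 21],
    [9.5, 0, 21],
  ],
)

```text
clock: 11.7
ee_pos: [0.4796, -0.311, 0.3389]
eef_rot: [-3.141, 0.421, 2.296]
wrist_force: [-0.7, -0.3, -1.1]
width: 0.0219
```

Run:
```python
from h import *
s=sense();print(s["ee_pos"],s["eef_rot"],s["wrist_force"],s["width"],s["qpos"].round(2))
Rt=tool(2.3,np.radians(-24.5)); h=np.array([np.cos(2.3),np.sin(2.3),0])
mid=np.array([.481,-.316,.165]); tcp=mid+.004*h+.0187*Rt[:,2]; print(tcp); rows([tcp],[Rt])
```

```text
[ 0.47961983 -0.31101547  0.33893669] [-3.14077402  0.42071522  2.29611684] [-0.74924943 -0.26317598 -1.14037903] 0.02191904575289675 [ 0.54  0.03 -0.19  1.96  0.28  0.8   0.92]
[ 0.48350171 -0.31879995  0.14798372]
dp [0.0703, -0.0021, 0.1777] dr [-0.1, -0.4, -0.2]
```

>>> step_arm(
  gripper=[1, 1, 1, 1, 1, 1, 1, 1, 1, 1, 1, 1],
  dp=[
    [0.004, 0, 0.01],
    [0.012, 0, 0.03],
    [0.02, -0.001, 0.05],
    [0.028, -0.001, 0.07],
    [0.036, -0.001, 0.09],
    [0.044, -0.001, 0.11],
    [0.052, -0.002, 0.13],
    [0.059, -0.002, 0.15],
    [0.065, -0.002, 0.165],
    [0.069, -0.002, 0.174],
    [0.07, -0.002, 0.178],
    [0.07, -0.002, 0.178],
  ],
  dr=[
    [0, 0, 0],
    [0, 0, 0],
    [0, 0, 0],
    [0, 0, 0],
    [0, 0, 0],
    [0, 0, 0],
    [0, 0, 0],
    [0, 0, 0],
    [0, 0, 0],
    [0, 0, 0],
    [0, 0, 0],
    [0, 0, 0],
  ],
)

```text
clock: 12.9
ee_pos: [0.484, -0.3175, 0.1471]
eef_rot: [-3.141, 0.419, 2.298]
wrist_force: [-0.3, -0.6, -1.0]
width: 0.0218
```

Run:
```python
from h import *
s=sense();print(s["ee_pos"],s["eef_rot"],s["wrist_force"],s["width"],abs(s["qd"]).max())
a=[]
for n in("top","side"):
    c=camera(n);P=cloud(c);S=silhouettes(c,"feedthrough")
    for x in S[:3]:
        m=x["region"]&(c["depth"]>0); q=P[m]; q=q[q[:,2]>.1] if len(q) else q
        print(n,round(x["score"],2),np.round(x["location"]),len(q))
        if len(q)>20: print(np.median(q,0),np.linalg.svd(q-q.mean(0),full_matrices=False)[2][0].round(3))
    Rc=rot(c); w=Rc.T@(np.array([.481,-.316,.165])-np.array(c["xyz"])); u=int(c["fx"]*w[0]/w[2]+c["cx"]);v=int(c["fy"]*w[1]/w[2]+c["cy"])
    cr=c["pixels"][max(v-60,0):v+60,u-50:u+50,::-1]; a.append(cv2.resize(cr,(400,480),interpolation=cv2.INTER_CUBIC)); print(u,v)
cv2.imwrite("pics/end.png",np.hstack(a))
```

```text
[ 0.48404207 -0.31748602  0.14711801] [-3.14077856  0.41927192  2.29843373] [-0.34971081 -0.63234849 -0.99948515] 0.021764197445509302 0.018832809320875728
top 0.62 [225. 295.] 0
top 0.52 [487. 247.] 261
[ 0.50171782 -0.33677523  0.17246627] [-0.546  0.837  0.021]
top 0.2 [166. 271.] 0
474 258
side 0.66 [399. 320.] 0
354 146
```

View pics/end.png

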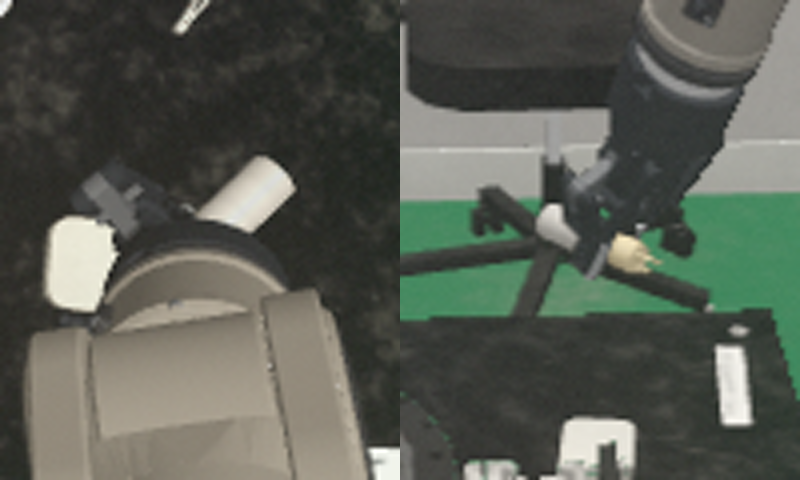

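The end view shows the feedthrough in the fingers over the pad area, with its foot at (265,175) in the top crop and its head at (635,252) in the side crop. I'll let it settle, do one independent level check from the side depth, then hand in.

>>> step_arm(
  gripper=[1, 1, 1, 1, 1],
  dp=[
    [0, 0, 0],
    [0, 0, 0],
    [0, 0, 0],
    [0, 0, 0],
    [0, 0, 0],
  ],
  dr=[
    [0, 0, 0],
    [0, 0, 0],
    [0, 0, 0],
    [0, 0, 0],
    [0, 0, 0],
  ],
)

```text
clock: 13.6
ee_pos: [0.4844, -0.3189, 0.1486]
eef_rot: [3.142, 0.422, 2.296]
wrist_force: [-0.7, -0.1, -0.9]
width: 0.022
```

Run:
```python
from h import *
s=sense();print(s["ee_pos"],s["wrist_force"],s["width"],abs(s["qd"]).max())
h=np.array([np.cos(2.298),np.sin(2.298)]); n=np.array([-h[1],h[0]]); mid=np.array([.481,-.316])
for k in("side","top"):
    c=camera(k);q=cloud(c)[c["depth"]>0];col=c["pixels"][c["depth"]>0].astype(int)
    d=q[:,:2]-mid; a=d@h; b=d@n
    m=(abs(a)<.07)&(abs(b)<.02)&(q[:,2]>.12)&(q[:,2]<.2)&(col.mean(1)>110)
    for lo in np.arange(-.06,.06,.01):
        g=m&(a>=lo)&(a<lo+.01)
        if g.sum()>3: print(k,round(lo,2),g.sum(),"z",np.percentile(q[g,2],[5,50,95]).round(4),"b",np.median(b[g]).round(4),col[g].mean(0).round())
for nme in("kf_ring","window_cap","kf_clamp"):
    c=camera("top")if nme=="kf_ring" else c
    for x in silhouettes(c,nme)[:1]: print(nme,np.round(x["location"]),round(x["score"],2))
```

```text
[ 0.48438702 -0.31889199  0.14864663] [-0.65902936 -0.13105371 -0.93021743] 0.02197082823580297 0.0017156412868749684
side -0.05 23 z [0.1619 0.1697 0.1762] b -0.0128 [173. 171. 164.]
side -0.04 19 z [0.1596 0.1712 0.1774] b -0.0123 [182. 180. 173.]
side -0.03 17 z [0.161  0.1669 0.1738] b -0.0144 [163. 161. 154.]
side -0.02 6 z [0.1657 0.1669 0.1719] b -0.0148 [155. 153. 146.]
side 0.01 21 z [0.1613 0.1708 0.1766] b -0.0114 [155. 149. 129.]
side 0.02 32 z [0.1632 0.1706 0.1789] b -0.0098 [195. 184. 152.]
side 0.03 29 z [0.1589 0.1681 0.1762] b -0.006 [183. 171. 139.]
top -0.05 60 z [0.1666 0.1735 0.1774] b -0.0007 [198. 194. 182.]
top -0.04 66 z [0.1678 0.1743 0.1779] b -0.0009 [203. 199. 187.]
top -0.03 70 z [0.1679 0.1743 0.178 ] b -0.0012 [205. 200. 188.]
top -0.02 53 z [0.1683 0.1743 0.1777] b -0.0035 [205. 200. 189.]
top -0.01 12 z [0.1633 0.1723 0.1747] b -0.0098 [157. 153. 142.]
kf_ring [279. 300.] 0.54
window_cap [282. 252.] 0.63
kf_clamp [420. 186.] 0.62
```

Both ends stand at the same height, the middle is at about 0.165 m over the pad, the arm is still, and the bystanders are in place.

```bash
python3 -c "
from rig import hand_in; print(hand_in())"
```

```text
the job is handed in; nothing more can be done
None
```

I drew the feedthrough out along its 45° axis, turned it level, and carried it over the fixed pieces. I handed in with it still in the gripper above the middle of the foam pad. The job was handed in at about 14 s on the clock; no verdict is reported.

- **Level:** the top and side depth data put both ends at the same height to within a few millimetres, a slope of roughly 1°.
- **Position:** the middle is about 0.165 m above the bench, which is about 15 cm above the pad's top. It is within about 1 cm of the pad's centre, from the arm pose and the depth data.
- **Grip:** the fingers read 22 mm open at 70 N, and the arm was still, with joint speeds below 0.002 rad/s.
- **Bystanders:** the networks found the cap and clamp within about 5 pixels of where they started. The ring came out 7 pixels from its first report, roughly 14 mm, at a low score of 0.54. I put that down to detection noise, because the gripper stayed well above it throughout.

One check failed: in the side view the network did not find the held feedthrough, only the purple look-alike, so the side check rests on depth alone.

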